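# Fetch a spare objective from a tip-out bin

### The arm

A 6-joint arm with a two-finger parallel gripper is mounted at the origin on the work surface. World frame = base frame: x ahead of the robot, y to its left, z up, the work surface at z = 0. Lengths are in m, angles in degrees, forces in N, time in s.
With the tool pointing down it reaches from about 0.3 to 0.75 m from the base axis. Payload 8.5 kg.
Tool frame: the origin (TCP) lies at the very end of the fingers, on their centre line; the grasp point (between the pads) lies 19 mm behind it; z points along the fingers, y is the line along which they close (so a half turn about z gives the same grasp; the last joint's range is limited). The gripper opens to 85 mm and grips with 20 to 120 N. Pads are 22 mm wide; open, the fingers measure 114 mm over their backs; the gripper's body (76 mm by 85 mm) begins 54 mm behind the grasp point. The pads swing forward as they close: fully open they stand 13 mm farther back than shut.
Start: joints at [-84.528, 21.807, 74.336, -0, 83.858, -12.336], TCP at [0.168, -0.524, 0.231] pointing down, gripper open.
Joint ranges: [-178.18, 178.18], [-50.72, 133.34], [12.68, 142.11], [-81.47, 261.47], [9.98, 163.14], [-165.26, 165.26]. Speed limits (degrees/s): [136.94, 136.94, 180, 180, 180, 180].

### API

Orientations are given as a 3x3 rotation matrix whose columns are the frame's x, y, z axes.
In Python, from rig import * gives the robot as it stands. The module is installed in compiled form; this text tells all that it offers.
- The arm moves only by the shell command python3 -m pendant 'ROWS' [OPENING] [FORCE]. ROWS is JSON, a list of rows, each a list of 2 entries, a list of its own where there are three numbers: the shift along the tool's x, y, z as a fraction of full scale, then the turn, a rotation vector about the tool's x, y, z as a fraction of full scale. A call has 1 to 8 rows; each row shifts and turns the commanded pose from where the row before left it, along the tool's axes as they then stand; what a row does not reach is not made up. Full scale, the value 1, is 40 mm for a shift and 5 degrees for a turn. A row lasts 1/8 s, in which the tool goes at most 62.5 mm and 10.7 degrees, less where a joint would pass 70% of its speed; a pose out of reach is approached as far as the arm can. A call with a number of a shift or a turn outside -1 to 1 is refused whole. A call with a gripper value outside its range is refused whole. OPENING is the opening, from 0 (shut) to 1 (fully open), set as the call begins (- or left out, the last holds). The fingers move at their own pace and stop on an object; FORCE is the grip in N (left out, the last holds). Time passes only in rows, so rows that do not move let the fingers close. It gives the time, the measured TCP pose, the force, the opening and the grip force at its end, in the units of the state.
- observe(): the state, without advancing time (a new reading comes with each control period).
- get_image(name): name is "side" or "top" or "wrist"; returns a dict with "img" (480x640x3 uint8, blue, green, red), "range_z" (480x640 float32, m along the optical axis (not along the pixel's ray), 0 where there is no reading), "camera_matrix" (3x3 intrinsics, pixels), "eye" and "rotation" of the camera in the world. Camera axes: x right, y down, z forward; pixel columns grow to the right and rows downward; lengths in m; the calibration is good to about 2 mm. The wrist camera is an equidistant fisheye: a pixel r from the principal point sees the ray r / f radians off the axis. A picture is of the moment at which its call begins.
- close_job(): hands the job in; it is judged then, once.
Trained networks look in the newest picture that a camera, given by its name, has taken for a name from the list of things; names that differ only in an ending like _2 or _b are one class to them, and where a whole thing is asked for, a point or a joint stands for the part that bears it (a point fixed in the world has none). Each returns a list of dicts, best first, with "conf" (0 to 1); they miss things now and then, are a little off and sometimes report something else, mostly with a low value. They report only what shows in the picture. A call takes as long as a camera call. They do not tell look-alikes from the thing itself.
- regions_of(camera, query): "mask" (480x640 bool, what is visible of it).
- landmark_of(camera, query): "point" ([x, y, z] in m, in world coordinates, good to about 4 mm: a listed point, or the origin of a listed thing).
The state is a dict: "time_s": time; "q": joint angles; "qvel": joint speeds; "joint_efforts": joint torques, N m; "position": TCP position; "tool_rot": TCP orientation; "ft_force": force on the tool from outside, world axes, zero at the start; "wrist_torque": the same for the moment, N m; "grip_width": finger opening in m; "gripper_force": force on a finger pad.
Only numpy, scipy, OpenCV 4.12 (cv2) and the standard library are available. Lean on these libraries where they do the work, as an engineer would, in place of code of your own. Each camera call takes 0.05 s, during which the arm holds its last target. There are 200 camera calls.

### The job

Fetch the spare microscope objective in the yellow-capped canister from the back of the tip-out bin and stand it gently on the green mat, upright and with its whole foot on the mat: push the bin's front in so that its touch latch lets go, tilt the bin well forward, and lift the canister out. Then shut the bin again and push it home so that the latch keeps it shut, with the blue-capped canister still standing in the bin's rear compartment. Leave the microscope, the oil bottle and the slide box alone.

Things in the scene. Friction and masses are not known exactly. Their poses are not given: they have to be found in the camera images.
- unit: cream frame of the tip-out bin unit, fixed, 165 deep x 208 wide x 170 mm high: base, back, two 8 mm side cheeks (95 mm high in front, sloping up to the top) and a top panel over the rear 115 mm. Origin: centre of the underside in width, 75 mm behind the front edge; its front faces its own -x, y across, z up. The bin (clear tub) fills it between the cheeks
- bin (a joint): the bin's angle, rad: 0 shut and latched, growing as its top tips to the unit's -x, stop at 0.80; -0.066 pushed in to the inner stop (9 mm at the rim). Push-push latch: only a push right to the inner stop (about 5 N, then hard), then let go, works it: the latched bin comes out slowly (1 to 2 s) to 0.29 and waits; the free one, pushed back in against 2 to 5 N of spring, stays latched at 0
- bin_hinge (a point): middle of the bin's pivot line (along the unit's y), at (-65, 0, 26) mm in the unit's frame. The point's axes turn with the bin and are the unit's when it is shut: this is the bin's frame. The hinge is stiff: above 0.6 rad the bin stays where it is left (lower it may sink to 0.29) and moves with 1 to 3 N at the rim
- bin_rim (a point): middle of the blue round rim bar, 10 mm thick, 186 mm long, on top of the bin's 3 mm front wall; at (-11, 0, 127) mm in the bin's frame. At 0.29 rad a finger has over 60 mm of room behind the bar, before the top panel. The bin is 112 mm deep; its side walls end 75 mm above the pivot, rising to the rim in the front 50 mm only
- bin_back (a point): floor centre of the bin's rear compartment, at (74.5, 0, -7) mm in the bin's frame. It is 49 mm deep (x), 180 mm wide (y), between a 45 mm high divider in front and the back wall; a 30 mm high rib parts it into a left and a right pocket. Shut, it lies under the top panel; tilted, the canisters lean on the divider and their axes lean with the bin
- yellow_center (a point): centre (half-way up) of the canister with the yellow cap: black foot, clear tube with an objective in it, yellow cap; 34 mm thick, 78 mm high, 60 to 110 g, z up its axis. It stands in the left or the right pocket, about 45 mm from the bin's middle
- blue_center (a point): centre of the same kind of canister with a blue cap, in the other pocket; it stays there
- mat: green rubber mat, 110 x 110 x 4 mm, fixed on the desk; origin at the centre of its underside
- microscope: microscope with cream U-shaped foot, round black stage and blue camera head, about 440 mm high, 220 x 185 mm foot, fixed; origin at desk level under its optical axis; leave alone
- oil: small amber immersion-oil bottle, 28 mm thick, 68 mm high, loose; origin at the centre of its underside; leave alone
- slidebox: blue slide box, 100 x 85 x 33 mm, loose; origin at the centre of its underside; leave alone
Not all that is in view belongs to the job. Of the things like the mat, leave any that is red or white; of the rest the smaller one is meant.

How it is judged:
By the outcome, as a careful person would: the job done as asked, in the order asked, and still so for the second after the job is handed in, with the robot touching nothing.
It also fails if it takes over 64 s, if anything falls off the work surface, if the arm or the gripper's body presses on something with over 40 N, if the wrist force passes 120 N, or if a joint passes its speed limit or range.

## Working session

There is one attempt and no reset: what is moved stays moved. The work goes in short steps, Python scripts to look and compute and a shell command to move; the robot and the scene stay as the last step left them, time stands still between calls to the robot, and variables do not carry over. Pictures are saved under pics/ and viewed, at most 10 in all, crops included, and the job is handed in when it is done.

```bash
mkdir -p pics
cat > h.py <<'E'
from rig import *
import numpy as np, cv2
np.set_printoptions(precision=4,suppress=True)
def lm(c,names):
    for n in names:
        r=landmark_of(c,n)
        print(c,n,[(np.round(d["point"],4).tolist(),round(d["conf"],2)) for d in r[:3]])
def world(im,u,v,z=None):
    K=im["camera_matrix"];d=im["range_z"][v,u] if z is None else z
    p=np.array([(u-K[0,2])/K[0,0]*d,(v-K[1,2])/K[1,1]*d,d]);return im["rotation"]@p+im["eye"]
E
python3 - <<'E'
from h import *
N=["unit","bin_hinge","bin_rim","bin_back","yellow_center","blue_center","mat","microscope","oil","slidebox"]
for c in["side","top"]:
    im=get_image(c);cv2.imwrite(f"pics/{c}0.png",im["img"]);print(im["eye"],im["rotation"]);lm(c,N)
s=observe();print(s["time_s"],s["position"],s["tool_rot"],s["ft_force"])
E
```

```text
[-0.1045 -0.914   1.255 ] [[ 0.8728 -0.3408  0.3494]
 [-0.4881 -0.6052  0.6289]
 [-0.0029 -0.7194 -0.6946]]
side unit [([0.62, -0.0801, -0.0007], 0.85)]
side bin_hinge [([0.5547, -0.0817, 0.0271], 0.72), ([0.6459, 0.1906, 0.0032], 0.4), ([0.6271, -0.1319, 0.0546], 0.34)]
side bin_rim [([0.5392, -0.0722, 0.1512], 0.71)]
side bin_back [([0.6267, -0.0885, 0.0181], 0.68)]
side yellow_center [([0.6284, -0.1273, 0.0569], 0.45)]
side blue_center [([0.6261, -0.0463, 0.0534], 0.57)]
side mat [([0.2414, 0.26, 0.0031], 0.82), ([0.4589, 0.6912, 0.0002], 0.54), ([0.4433, 0.2126, -0.0021], 0.52)]
side microscope [([0.5929, 0.4551, -0.0039], 0.56)]
side oil [([0.6418, 0.1894, 0.0021], 0.68), ([0.4869, -0.3776, -0.001], 0.49)]
side slidebox [([0.4886, -0.3802, 0.0003], 0.76)]
[0.1211 0.1217 1.6548] [[ 0.0453 -0.9734  0.2247]
 [-0.999  -0.043   0.0152]
 [-0.0051 -0.2251 -0.9743]]
top unit [([0.617, -0.0874, 0.0007], 0.84)]
top bin_hinge [([0.5515, -0.0779, 0.0239], 0.85)]
top bin_rim [([0.5389, -0.0856, 0.1525], 0.86)]
top bin_back [([0.6272, -0.0878, 0.0221], 0.83)]
top yellow_center [([0.6255, -0.1307, 0.0581], 0.49), ([0.621, -0.0446, 0.0601], 0.37)]
top blue_center [([0.6231, -0.0443, 0.0579], 0.47)]
top mat [([0.332, 0.4775, -0.0027], 0.79), ([0.4406, 0.2144, -0.0046], 0.77), ([0.4615, 0.6869, -0.0003], 0.77)]
top microscope []
top oil [([0.6445, 0.1857, -0.0014], 0.65)]
top slidebox [([0.4927, -0.3865, 0.0016], 0.72)]
1.1 [ 0.1682 -0.5236  0.2313] [[ 0.9521  0.3058 -0.    ]
 [ 0.3058 -0.9521 -0.    ]
 [-0.      0.     -1.    ]] [-1.0748 -0.2808 -1.0222]
```

View pics/side0.png

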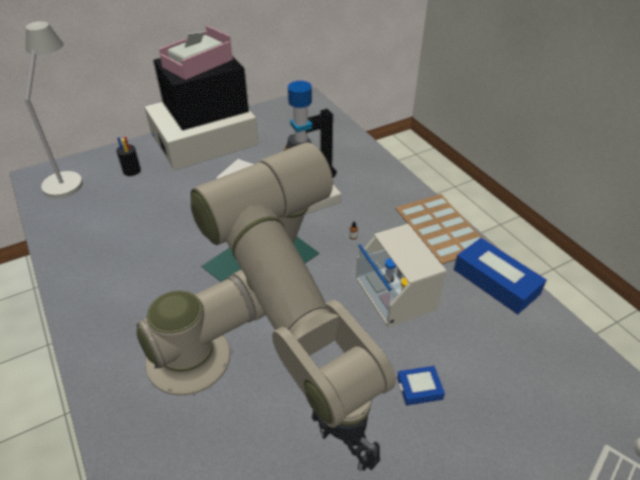

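View pics/top0.png

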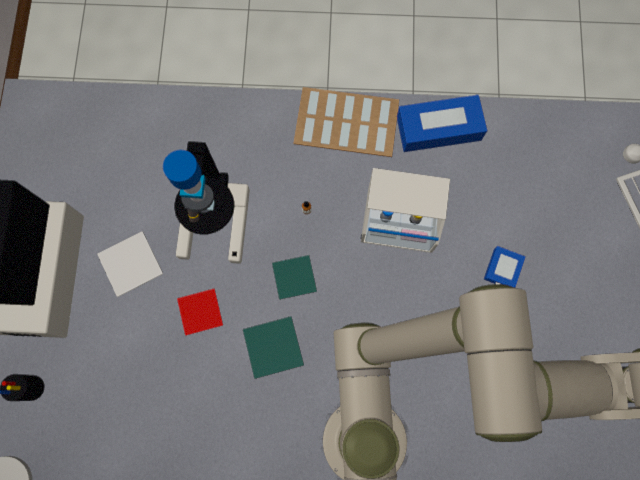

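The side view shows the bin unit at (400,272), with the yellow cap at (404,283) on its right. In the top view the unit is at (408,210). The green mats are at (295,277), the smaller one, and (273,347), the larger one. The red mat is at (200,312) and the white one at (130,263), so the target mat is near (0.44, 0.214).

```bash
cat >> h.py <<'E'
from scipy.spatial.transform import Rotation as Ro
def go(p,R=None):
    """rows needed: first turn (units of 5deg), then shift (units 40mm) in tool axes after turn"""
    s=observe();R0=np.array(s["tool_rot"]);R=R0 if R is None else np.array(R)
    rv=np.degrees(Ro.from_matrix(R0.T@R).as_rotvec())/5
    d=np.array(p)-s["position"]
    print("turn",rv,"shift after",R.T@d/.04,"shift before",R0.T@d/.04)
def down(yaw,tilt=0):
    """tool y along unit -y... tool x ahead, z down; tilt rad leans fingertips forward(+x)"""
    c,s=np.cos(yaw),np.sin(yaw);Z=np.array([[c,-s,0],[s,c,0],[0,0,1]])
    z=np.array([np.sin(tilt),0,-np.cos(tilt)]);x=np.array([np.cos(tilt),0,np.sin(tilt)])
    return Z@np.column_stack([x,np.cross(z,x),z])
E
python3 - <<'E'
from h import *
im=get_image("top");hsv=cv2.cvtColor(im["img"],cv2.COLOR_BGR2HSV)
m=cv2.inRange(hsv,(95,100,60),(125,255,255));m[:225]=0;m[260:]=0;m[:,:355]=0;m[:,450:]=0
v,u=np.nonzero(m);P=np.array([world(im,a,b) for a,b in zip(u,v)]);P=P[(P[:,2]>.12)&(P[:,2]<.18)]
print(len(P),np.median(P,0),P.min(0),P.max(0));f=np.polyfit(P[:,1],P[:,0],1);print("x=f(y)",f,"yaw",np.degrees(np.arctan(-f[0])))
# top panel
K=im["range_z"];v,u=np.mgrid[160:260,350:460];P=np.array([world(im,a,b) for a,b in zip(u.ravel(),v.ravel())])
P=P[(P[:,2]>.162)&(P[:,2]<.178)];r=cv2.minAreaRect((P[:,:2]*1000).astype(np.float32));print("top",r,np.median(P[:,2]))
r=regions_of("top","mat")
for q in r:
    v,u=np.nonzero(q["mask"]);P=np.array([world(im,a,b) for a,b in zip(u,v)]);rr=cv2.minAreaRect((P[:,:2]*1000).astype(np.float32));print(q["conf"],rr,np.median(P[:,2]),im["img"][v,u].mean(0))
yaw=np.arctan(-f[0])
go([.45,-.08,.25],down(yaw))
E
```

```text
212 [ 0.5403 -0.0761  0.1588] [ 0.5283 -0.1693  0.1488] [0.5543 0.0151 0.1689]
x=f(y) [0.1083 0.5488] yaw -6.180547634038568
top ((622.9462890625, -85.90319061279297), (208.7395782470703, 173.0202178955078), 83.87039184570312) 0.17118416622798072
0.85 ((223.45892333984375, 349.08843994140625), (476.6218566894531, 146.92405700683594), 48.628231048583984) 0.004679500476681309 [ 18.1989  22.1405 171.6343]
0.84 ((307.83929443359375, 178.03347778320312), (389.8346252441406, 108.78563690185547), 14.493191719055176) 0.004894034938071834 [74.7991 83.4516 41.2749]
0.84 ((285.053955078125, 467.9154052734375), (745.1388549804688, 178.2958526611328), 51.20014190673828) 0.005619769941611397 [180.1868 186.1703 190.0021]
0.71 ((200.8375244140625, 242.91610717773438), (246.7581024169922, 152.75205993652344), 24.896900177001953) 0.005941952917307258 [75.8437 84.2703 42.7846]
turn [0.0002 0.0004 4.7978] shift after [  5.8105 -11.785   -0.4666] shift before [10.0999 -8.4048 -0.467 ]
```

```bash
python3 -m pendant '[[[0,0,0],[0,0,0.96]],[[0,0,0],[0,0,0.96]],[[0,0,0],[0,0,0.96]],[[0,0,0],[0,0,0.96]],[[0,0,0],[0,0,0.96]],[[0.56,-1,0],[0,0,0]],[[0.56,-1,0],[0,0,0]],[[0.56,-1,0],[0,0,0]]]' 0 40
python3 -m pendant '[[[0.56,-1,0],[0,0,0]],[[0.56,-1,0],[0,0,0]],[[0.56,-1,0],[0,0,0]],[[0.56,-1,0],[0,0,0]],[[0.56,-1,0],[0,0,0]],[[0.56,-1,0],[0,0,0]],[[0.56,-1,0],[0,0,0]],[[0.56,-1,0],[0,0,0]]]'
python3 -m pendant '[[[0.56,-1,0],[0,0,0]],[[0,0,0.6],[0,0,0]],[[0,0,0.6],[0,0,0]],[[0,0,0.6],[0,0,0]],[[0,0,0.5],[0,0,0]],[[0,0,0],[0,0,0]]]'
cat >> h.py <<'E'
YAW=np.radians(-6.15);O=np.array([.617,-.084,0])
def U(x,y,z): # unit mm -> world
    c,s=np.cos(YAW),np.sin(YAW);return O+np.array([c*x-s*y,s*x+c*y,z])/1000
def inU(p):
    c,s=np.cos(YAW),np.sin(YAW);d=(np.array(p)-O)*1000;return np.array([c*d[0]+s*d[1],-s*d[0]+c*d[1],d[2]])
def B(x,y,z,a): # bin mm at angle a -> world
    return U(-65+x*np.cos(a)-z*np.sin(a),y,26+x*np.sin(a)+z*np.cos(a))
E
python3 - <<'E'
from h import *
s=observe();print(s["time_s"],inU(s["position"]),s["ft_force"],s["grip_width"])
im=get_image("wrist");cv2.imwrite("pics/w1.png",im["img"]);lm("wrist",["unit","bin_rim","bin_hinge","yellow_center","blue_center"])
go(U(-92,0,138),down(YAW))
E
```

```text
time_s: 2.2
position: [0.2486, -0.4104, 0.2313]
tool_rot: [[0.994, -0.108, 0.0], [-0.108, -0.994, -0.0], [0.0, 0.0, -1.0]]
ft_force: [0.3, -0.5, -0.7]
grip_width: -0.0
gripper_force: 0.0
time_s: 3.2
position: [0.4614, -0.1115, 0.2315]
tool_rot: [[0.994, -0.108, 0.0], [-0.108, -0.994, -0.0], [0.0, 0.0, -1.0]]
ft_force: [0.4, -0.3, -0.4]
grip_width: -0.0001
gripper_force: 0.0
time_s: 3.95
position: [0.4867, -0.0752, 0.1385]
tool_rot: [[0.994, -0.108, -0.002], [-0.108, -0.994, 0.001], [-0.003, -0.001, -1.0]]
ft_force: [0.3, 0.4, 1.2]
grip_width: 0.0001
gripper_force: 0.0
3.95 [-130.5119   -5.2446  138.465 ] [0.287  0.4469 1.2269] 6.30628108125514e-05
wrist unit [([0.6168, -0.0834, 0.0009], 0.61)]
wrist bin_rim [([0.5405, -0.0784, 0.1556], 0.72)]
wrist bin_hinge [([0.5547, -0.0801, 0.0255], 0.56), ([0.6266, -0.0419, 0.0595], 0.39)]
wrist yellow_center []
wrist blue_center [([0.6249, -0.0407, 0.0593], 0.95)]
turn [ 0.0047 -0.017  -0.0086] shift after [ 0.9409 -0.1369  0.0521] shift before [ 0.9407 -0.1376  0.0535]
```

View pics/w1.png

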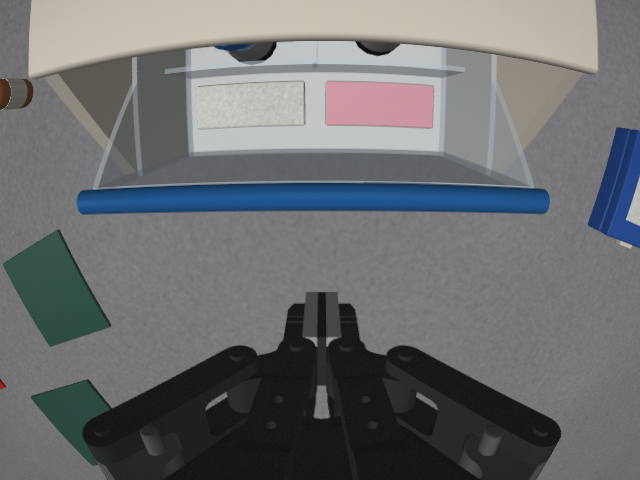

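The wrist view shows the blue rim bar at row 200, centred at column 314, with the closed fingers centred in front of it at (322,310). I'll push now.

```bash
python3 -m pendant '[[[0.4,-0.1,0],[0,0,0]],[[0.4,0,0],[0,0,0]],[[0.1,0,0],[0,0,0]],[[0.05,0,0],[0,0,0]],[[0.05,0,0],[0,0,0]],[[0.05,0,0],[0,0,0]]]'
python3 -m pendant '[[[0.05,0,0],[0,0,0]],[[0,0,0],[0,0,0]]]'
python3 -c "
from h import *
s=observe();print(inU(s['position']))"
```

```text
time_s: 5.0
position: [0.5286, -0.0759, 0.1396]
tool_rot: [[0.994, -0.108, -0.001], [-0.108, -0.994, 0.0], [-0.001, -0.0, -1.0]]
ft_force: [-5.7, 0.1, 4.9]
grip_width: -0.0002
gripper_force: 2.9
time_s: 5.25
position: [0.531, -0.0761, 0.1395]
tool_rot: [[0.994, -0.108, -0.0], [-0.108, -0.994, 0.0], [-0.0, -0.0, -1.0]]
ft_force: [-4.8, -0.2, 3.2]
grip_width: 0.0003
gripper_force: 2.0
[-86.3556  -1.3719 139.4955]
```

Contact has been made, at about 5 N. I'll keep pushing until it goes hard.

```bash
python3 -m pendant '[[[0.05,0,0],[0,0,0]],[[0.05,0,0],[0,0,0]]]'
python3 -m pendant '[[[0.04,0,0],[0,0,0]],[[0,0,0],[0,0,0]]]'
```

```text
time_s: 5.5
position: [0.5343, -0.0764, 0.1394]
tool_rot: [[0.994, -0.108, -0.003], [-0.108, -0.994, 0.0], [-0.003, -0.0, -1.0]]
ft_force: [-13.2, 0.2, 9.6]
grip_width: -0.0001
gripper_force: 6.7
time_s: 5.75
position: [0.5344, -0.0764, 0.1394]
tool_rot: [[0.994, -0.108, -0.006], [-0.108, -0.994, 0.001], [-0.006, -0.0, -1.0]]
ft_force: [-17.0, 0.6, 11.4]
grip_width: 0.0001
gripper_force: 8.5
```

The inner stop has been reached at 17 N. I'll back off and let the bin come out.

```bash
python3 -m pendant '[[[-0.8,0,0],[0,0,0]],[[-1,0,0],[0,0,0]],[[-0.2,0,-0.7],[0,0,0]],[[0,0,-0.8],[0,0,0]],[[0,0,0],[0,0,0]],[[0,0,0],[0,0,0]],[[0,0,0],[0,0,0]],[[0,0,0],[0,0,0]]]'
python3 -m pendant '[[[0,0,0],[0,0,0]],[[0,0,0],[0,0,0]],[[0,0,0],[0,0,0]],[[0,0,0],[0,0,0]],[[0,0,0],[0,0,0]]]'
python3 - <<'E'
from h import *
im=get_image("top");lm("top",["bin_rim"]);im=get_image("wrist");lm("wrist",["bin_rim","yellow_center","blue_center"])
p=B(-11,0,127,.29);print("expected rim",p,inU(p));s=observe();print(inU(s["position"]))
go(U(-112+32,0,190))
E
```

```text
time_s: 6.75
position: [0.4573, -0.0681, 0.1987]
tool_rot: [[0.994, -0.108, -0.001], [-0.108, -0.994, 0.001], [-0.001, -0.0, -1.0]]
ft_force: [-0.2, -0.5, -0.3]
grip_width: -0.0
gripper_force: 0.0
time_s: 7.38
position: [0.4574, -0.0682, 0.1993]
tool_rot: [[0.994, -0.108, 0.0], [-0.108, -0.994, 0.0], [0.0, -0.0, -1.0]]
ft_force: [1.4, -0.5, -0.2]
grip_width: 0.0001
gripper_force: 0.0
top bin_rim []
wrist bin_rim [([0.5069, -0.0725, 0.1479], 0.68)]
wrist yellow_center [([0.6142, -0.1292, 0.078], 0.85)]
wrist blue_center [([0.6152, -0.0437, 0.0778], 0.77)]
expected rim [ 0.5058 -0.072   0.1446] [-111.8566   -0.      144.5515]
[-160.3585   -1.3591  199.3438]
turn [0. 0. 0.] shift after [ 2.0089 -0.0354  0.2337] shift before [ 2.0089 -0.0354  0.2337]
```

```bash
python3 -m pendant '[[[0.7,0,0],[0,0,0]],[[0.7,0,0],[0,0,0]],[[0.7,0,0],[0,0,0]],[[0,0,0],[0,0.83,0]],[[0,0,0],[0,0.83,0]],[[0,0,0],[0,0.83,0]],[[0,0,0],[0,0.83,0]],[[0,0,0],[0,0,0]]]'
python3 - <<'E'
from h import *
s=observe();print(inU(s["position"]))
go(B(18,0,150,.29),down(YAW,.29));go(B(18,0,110,.29),down(YAW,.29))
E
```

```text
time_s: 8.68
position: [0.5402, -0.0771, 0.1993]
tool_rot: [[0.953, -0.108, 0.283], [-0.104, -0.994, -0.031], [0.285, -0.0, -0.959]]
ft_force: [0.6, 0.1, -0.1]
grip_width: -0.0001
gripper_force: 0.0
[-77.0892  -1.3582 199.2932]
turn [ 0.0014  0.0152 -0.0122] shift after [-0.4992 -0.034   0.4879] shift before [-0.4986 -0.0335  0.4885]
turn [ 0.0014  0.0152 -0.0122] shift after [-0.4992 -0.034   1.4879] shift before [-0.4973 -0.0336  1.4885]
```

```bash
python3 -m pendant '[[[-0.5,0,0.4],[0,0,0]],[[0,0,0.5],[0,0,0]],[[0,0,0.55],[0,0,0]],[[-0.2,0,0],[0,0,0]],[[-0.1,0,0],[0,0,0]],[[-0.14,0,0],[0,0.56,0]],[[-0.14,0,0],[0,0.56,0]],[[-0.14,0,0],[0,0.56,0]]]'
python3 -c "
from h import *
s=observe();print(inU(s['position']))"
```

```text
time_s: 9.68
position: [0.5117, -0.0744, 0.1306]
tool_rot: [[0.899, -0.108, 0.425], [-0.097, -0.994, -0.047], [0.427, 0.001, -0.904]]
ft_force: [3.4, 1.8, 0.6]
grip_width: -0.0
gripper_force: 1.1
[-105.6889   -1.7268  130.6419]
```

```bash
python3 -m pendant '[[[-0.15,0,0],[0,0.6,0]],[[-0.15,0,0],[0,0.6,0]],[[-0.15,0,0],[0,0.6,0]],[[-0.15,0,0],[0,0.6,0]],[[-0.15,0,0],[0,0.6,0]]]'
python3 -m pendant '[[[-0.14,0,0],[0,0.5,0]],[[-0.14,0,0],[0,0.3,0]],[[0,0,0],[0,0,0]]]'
python3 -c "
from h import *
s=observe();p=inU(s['position']);print(p,np.arctan2(-65-p[0],p[2]-26)+np.arctan(5/112))"
```

```text
time_s: 10.3
position: [0.489, -0.0702, 0.1166]
tool_rot: [[0.772, -0.103, 0.627], [-0.083, -0.995, -0.062], [0.63, -0.004, -0.777]]
ft_force: [1.2, 0.7, 1.7]
grip_width: -0.0003
gripper_force: 0.7
time_s: 10.68
position: [0.4813, -0.0683, 0.1095]
tool_rot: [[0.736, -0.101, 0.669], [-0.08, -0.995, -0.062], [0.672, -0.008, -0.74]]
ft_force: [1.2, -0.6, 0.1]
grip_width: 0.0001
gripper_force: 0.0
[-136.5972    1.0973  109.4584] 0.7536637990419344
```

```bash
python3 -m pendant '[[[-0.08,0,0.02],[0,0.1,0]],[[-0.05,0,0.02],[0,0.1,0]],[[0.3,0,0],[0,0,0]],[[0,0,-0.8],[0,0,0]],[[0,0,-0.8],[0,0,0]],[[0,0,-0.8],[0,0,0]],[[0,0,0],[0,0,0]]]' 0.7
python3 - <<'E'
from h import *
s=observe();print(inU(s["position"]),s["grip_width"])
im=get_image("wrist");cv2.imwrite("pics/w2.png",im["img"])
lm("wrist",["bin_rim","bin_back","bin_hinge","yellow_center","blue_center"])
get_image("side");lm("side",["bin_rim","yellow_center","blue_center"])
get_image("top");lm("top",["bin_rim","yellow_center","blue_center"])
for a in(.75,.79):print(a,B(-11,0,127,a),B(67,-45,32,a),B(67,45,32,a))
E
```

```text
time_s: 11.55
position: [0.4216, -0.0632, 0.1844]
tool_rot: [[0.723, -0.102, 0.683], [-0.077, -0.995, -0.067], [0.687, -0.005, -0.727]]
ft_force: [1.2, 0.1, -0.5]
grip_width: 0.0602
gripper_force: 0.0
[-196.5067   -0.2895  184.3609] 0.060184605650169865
wrist bin_rim [([0.4561, -0.0683, 0.1084], 0.69)]
wrist bin_back [([0.6095, -0.0888, 0.0743], 0.64)]
wrist bin_hinge [([0.5536, -0.0808, 0.0279], 0.61)]
wrist yellow_center [([0.568, -0.1243, 0.1026], 0.76), ([0.4906, -0.388, 0.0026], 0.69), ([0.6171, -0.0799, 0.002], 0.48)]
wrist blue_center [([0.577, -0.0361, 0.0964], 0.94)]
side bin_rim [([0.4545, -0.0646, 0.1057], 0.77)]
side yellow_center [([0.5741, -0.1222, 0.1001], 0.47)]
side blue_center [([0.5771, -0.0399, 0.0935], 0.68), ([0.5522, -0.0824, 0.027], 0.29)]
top bin_rim [([0.4515, -0.0734, 0.1097], 0.58)]
top yellow_center [([0.5746, -0.1245, 0.0958], 0.53)]
top blue_center [([0.5762, -0.0399, 0.0999], 0.58)]
0.75 [ 0.4583 -0.0669  0.1114] [ 0.5746 -0.1247  0.0951] [ 0.5842 -0.0352  0.0951]
0.79 [ 0.455  -0.0665  0.1076] [ 0.5718 -0.1244  0.0961] [ 0.5815 -0.0349  0.0961]
```

View pics/w2.png

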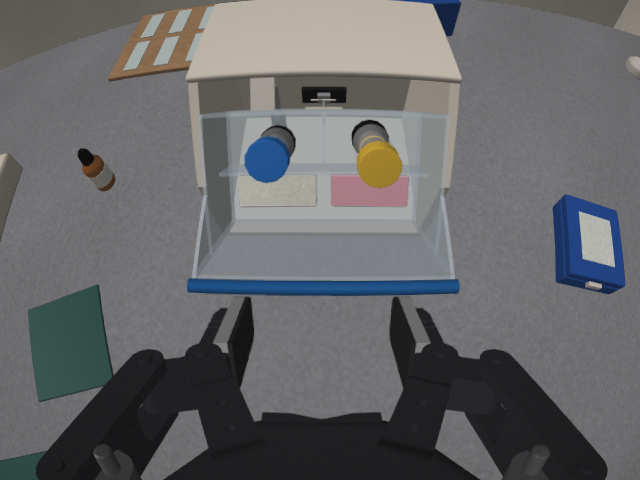

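The bin is tilted to about 0.785. The yellow cap at (380,163) sits on the right and the blue cap at (268,158) on the left. The networks and the geometry model agree within 4 mm. Next I'll approach the yellow canister.

Run:
```python
from h import *
R=down(YAW,.785)
go(B(67,-45,95,.785),R);go(B(67,-45,28,.785),R)
```

```text
turn [-0.1171  0.3615 -0.0104] shift after [1.2347 1.1296 2.7097] shift before [1.3204 1.1558 2.6577]
turn [-0.1171  0.3615 -0.0104] shift after [1.2347 1.1296 4.3847] shift before [1.3732 1.1729 4.3318]
```

```bash
python3 -m pendant '[[[0,0,0],[-0.12,0.36,0]],[[0.6,0.57,0],[0,0,0]],[[0.63,0.56,0],[0,0,0]],[[0,0,0.9],[0,0,0]],[[0,0,0.9],[0,0,0]],[[0,0,0.6],[0,0,0]],[[0,0,0],[0,0,0]],[[0,0,0],[0,0,0]]]' 0.55
python3 - <<'E'
from h import *
R=down(YAW,.785)
s=observe();print(inU(s["position"]),s["grip_width"],s["ft_force"])
im=get_image("wrist");cv2.imwrite("pics/w3.png",im["img"])
lm("wrist",["yellow_center","blue_center"])
get_image("top");lm("top",["yellow_center"])
go(B(67,-45,28,.785),R)
t=np.array(observe()["tool_rot"])
for r in landmark_of("wrist","yellow_center")[:1]:
    print("yellow in tool mm",t.T@(r["point"]-s["position"])*1000)
E
```

```text
time_s: 13.25
position: [0.5186, -0.1186, 0.1498]
tool_rot: [[0.703, -0.108, 0.703], [-0.076, -0.994, -0.076], [0.707, -0.0, -0.707]]
ft_force: [0.3, -0.8, 0.1]
grip_width: 0.047
gripper_force: 0.0
[-94.103  -44.9825 149.7642] 0.04704162021326804 [ 0.2999 -0.7775  0.1026]
wrist yellow_center [([0.5705, -0.1217, 0.1015], 0.71)]
wrist blue_center [([0.5794, -0.0369, 0.0987], 0.89), ([0.4477, 0.2146, -0.0054], 0.33)]
top yellow_center [([0.576, -0.1221, 0.0989], 0.76)]
turn [ 0.0112 -0.0122 -0.008 ] shift after [-0.0041 -0.0054  2.0029] shift before [-0.0063 -0.0073  2.0029]
yellow in tool mm [ 2.5284 -2.589  70.8327]
```

View pics/w3.png

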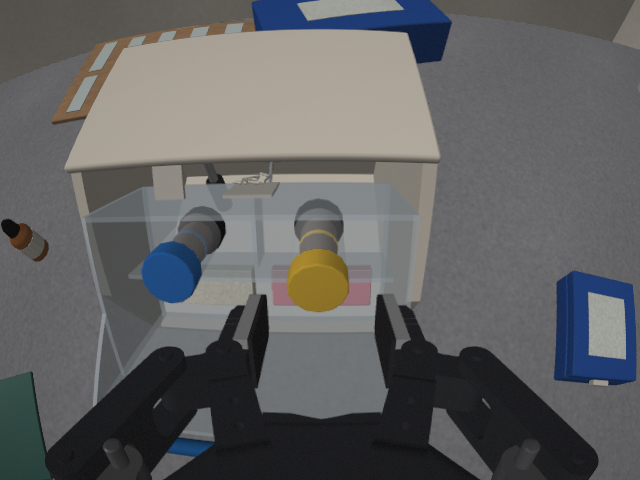

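The yellow cap at (319,280) is centred between the pads. I'll go in and grip.

```bash
python3 -m pendant '[[[0.03,-0.03,0.5],[0,0,0]],[[0,0,0.5],[0,0,0]],[[0,0,0.4],[0,0,0]],[[0,0,0.3],[0,0,0]],[[0,0,0.2],[0,0,0]],[[0,0,0.1],[0,0,0]],[[0,0,0],[0,0,0]]]'
python3 -m pendant '[[[0,0,0],[0,0,0]],[[0,0,0],[0,0,0]],[[0,0,0],[0,0,0]],[[0,0,0],[0,0,0]],[[0,0,0],[0,0,0]]]' 0.3 30
```

```text
time_s: 14.42
position: [0.5767, -0.1237, 0.0943]
tool_rot: [[0.702, -0.107, 0.704], [-0.076, -0.994, -0.076], [0.708, -0.0, -0.706]]
ft_force: [-0.4, 0.2, 2.4]
grip_width: 0.0471
gripper_force: 0.6
time_s: 15.05
position: [0.5763, -0.1238, 0.0937]
tool_rot: [[0.703, -0.108, 0.703], [-0.077, -0.994, -0.076], [0.707, -0.0, -0.707]]
ft_force: [-1.8, -0.6, 3.3]
grip_width: 0.0333
gripper_force: 31.5
```

```bash
python3 -m pendant '[[[0,0,-0.1],[0,0,0]],[[0,0,-0.2],[0,0,0]],[[0,0,-0.4],[0,0,0]],[[0,0,-0.5],[0,0,0]],[[0,0,-0.6],[0,0,0]],[[0,0,-0.7],[0,0,0]],[[0,0,-0.7],[0,0,0]],[[0,0,-0.5],[0,0,0]]]'
python3 - <<'E'
from h import *
s=observe();print(inU(s["position"]),s["grip_width"])
im=get_image("wrist");cv2.imwrite("pics/w4.png",im["img"])
lm("wrist",["yellow_center","blue_center","bin_rim","mat"])
t=np.array(s["tool_rot"])
for r in landmark_of("wrist","yellow_center")[:1]:
    print("yellow in tool mm",t.T@(r["point"]-s["position"])*1000)
E
```

```text
time_s: 16.05
position: [0.4709, -0.1121, 0.1988]
tool_rot: [[0.704, -0.108, 0.702], [-0.077, -0.994, -0.076], [0.706, 0.0, -0.708]]
ft_force: [-0.4, -0.8, -0.6]
grip_width: 0.0338
gripper_force: 31.3
[-142.2666  -43.5946  198.8319] 0.033795712987001555
wrist yellow_center [([0.4658, -0.114, 0.2044], 0.68)]
wrist blue_center [([0.5831, -0.0399, 0.0959], 0.6)]
wrist bin_rim []
wrist mat [([0.4466, 0.2141, -0.0027], 0.83)]
yellow in tool mm [ 0.5036  2.4366 -7.3647]
```

View pics/w4.png

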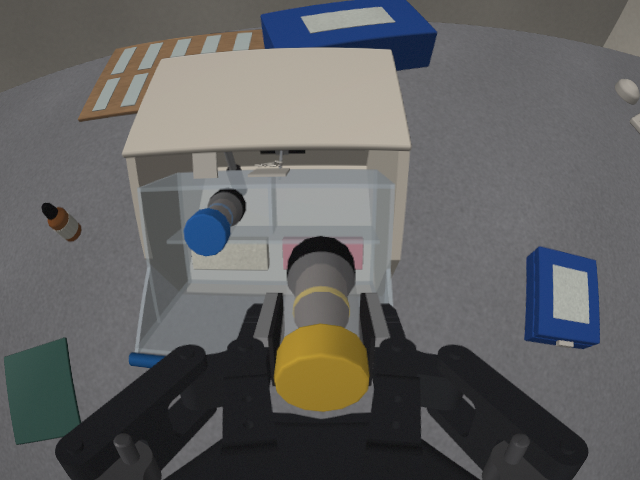

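The canister is lifted cleanly. It is held between the pads with its cap at (322,370), and the blue canister is still in its pocket at (208,232). I'll turn it upright and move it over the mat.

```bash
python3 -m pendant '[[[0,0,0],[0,-0.6,0]],[[0,0,0],[0,-1,0]],[[0,0,0],[0,-1,0]],[[0,0,0],[0,-1,0]],[[0,0,0],[0,-1,0]],[[0,0,0],[0,-1,0]],[[0,0,0],[0,-1,0]],[[0,0,0],[0,-1,0]]]'
python3 -m pendant '[[[0,0,0],[0,-1,0]],[[-0.2,-0.6,0],[0,-0.4,0]],[[-0.2,-1,0],[0,0,0]],[[-0.2,-1,0],[0,0,0]],[[-0.2,-1,0],[0,0,0]],[[-0.2,-1,0],[0,0,0]],[[-0.2,-1,0],[0,0,0]],[[-0.2,-1,0],[0,0,0]]]'
python3 -m pendant '[[[-0.2,-0.8,0],[0,0,0]],[[0,-0.6,0],[0,0,0]],[[0,0,0],[0,0,0]],[[0,0,0],[0,0,0]]]'
python3 - <<'E'
from h import *
s=observe();t=np.array(s["tool_rot"])
im=get_image("wrist");lm("wrist",["yellow_center","mat"])
for r in landmark_of("wrist","yellow_center")[:1]: print("yellow in tool mm",t.T@(r["point"]-s["position"])*1000)
for c in("side","top"):
    im=get_image(c);hsv=cv2.cvtColor(im["img"],cv2.COLOR_BGR2HSV);lm(c,["yellow_center","mat"])
    for r in landmark_of(c,"yellow_center")[:1]: print("yellow in tool mm",t.T@(r["point"]-s["position"])*1000)
im=get_image("side");x,y=380,0
cv2.imwrite("pics/s5.png",cv2.resize(im["img"][120:330,160:440],None,fx=2.8,fy=2.8,interpolation=cv2.INTER_CUBIC))
go([.442,.2137,.06],down(YAW))
E
```

```text
time_s: 17.35
position: [0.4726, -0.1122, 0.1973]
tool_rot: [[0.987, -0.107, 0.117], [-0.106, -0.994, -0.011], [0.117, -0.001, -0.993]]
ft_force: [-0.7, -0.5, -0.7]
grip_width: 0.0332
gripper_force: 31.3
time_s: 18.35
position: [0.4449, 0.1578, 0.1971]
tool_rot: [[0.994, -0.107, -0.002], [-0.107, -0.994, 0.001], [-0.002, -0.001, -1.0]]
ft_force: [0.9, -0.0, -0.8]
grip_width: 0.0332
gripper_force: 31.3
time_s: 18.85
position: [0.4431, 0.2122, 0.1974]
tool_rot: [[0.994, -0.108, -0.002], [-0.108, -0.994, 0.0], [-0.002, -0.0, -1.0]]
ft_force: [0.1, 0.5, -1.0]
grip_width: 0.0329
gripper_force: 31.3
wrist yellow_center [([0.617, -0.0805, -0.0003], 0.67), ([0.4392, 0.2114, 0.2017], 0.57)]
wrist mat [([0.4447, 0.213, -0.0053], 0.93), ([0.3325, 0.4756, 0.0047], 0.69)]
yellow in tool mm [204.7135 272.3255 197.348 ]
side yellow_center [([0.4466, 0.211, 0.2033], 0.65)]
side mat [([0.3278, 0.4733, -0.0045], 0.82), ([0.243, 0.2594, 0.0023], 0.81), ([0.4591, 0.6901, -0.0026], 0.7)]
yellow in tool mm [ 3.6009  0.8471 -5.912 ]
top yellow_center [([0.4915, -0.3867, 0.0038], 0.37)]
top mat [([0.2434, 0.261, -0.0023], 0.97), ([0.331, 0.4777, -0.0014], 0.78), ([0.4619, 0.6911, -0.0016], 0.59)]
yellow in tool mm [112.8771 590.25   193.3982]
turn [-0.0047  0.0035 -0.0092] shift after [-0.0306 -0.0258  3.4523] shift before [-0.0296 -0.0244  3.4523]
```

View pics/s5.png

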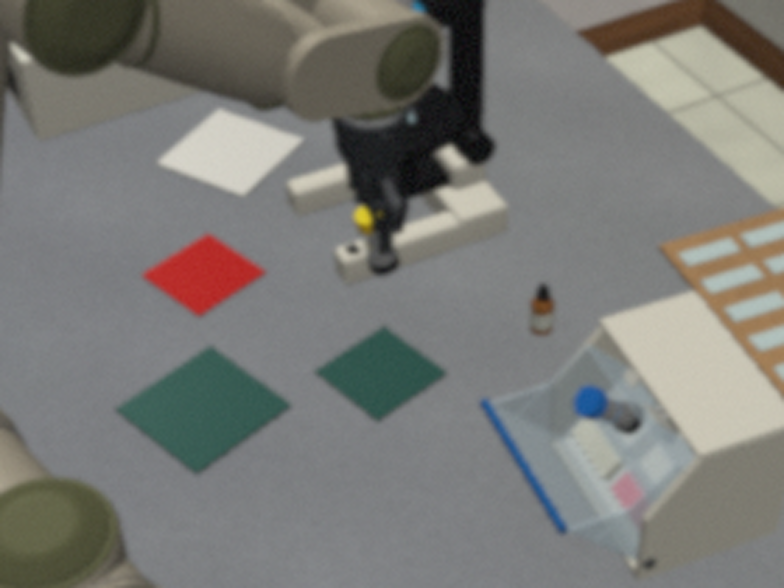

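The side crop shows the canister hanging over the small mat, which is at (380,372) in the crop. The bin is still open, with the blue canister in place. I'll lower it.

```bash
python3 -m pendant '[[[0,0,0.5],[0,0,0]],[[0,0,0.8],[0,0,0]],[[0,0,0.8],[0,0,0]],[[0,0,0.7],[0,0,0]],[[0,0,0.5],[0,0,0]],[[0,0,0.3],[0,0,0]],[[0,0,0.1],[0,0,0]],[[0,0,0],[0,0,0]]]'
python3 -m pendant '[[[0,0,0.08],[0,0,0]],[[0,0,0.05],[0,0,0]],[[0,0,0],[0,0,0]]]'
python3 -m pendant '[[[0,0,0.05],[0,0,0]],[[0,0,0],[0,0,0]]]'
```

```text
time_s: 20.5
position: [0.4433, 0.2127, 0.0504]
tool_rot: [[0.994, -0.108, 0.0], [-0.108, -0.994, 0.001], [0.0, -0.001, -1.0]]
ft_force: [0.5, -0.2, -0.2]
grip_width: 0.0333
gripper_force: 31.3
time_s: 20.88
position: [0.4431, 0.2126, 0.0449]
tool_rot: [[0.994, -0.108, -0.0], [-0.108, -0.994, 0.0], [-0.0, -0.0, -1.0]]
ft_force: [-0.2, -0.5, -1.6]
grip_width: 0.033
gripper_force: 31.3
time_s: 21.12
position: [0.443, 0.2126, 0.0428]
tool_rot: [[0.994, -0.108, -0.0], [-0.108, -0.994, 0.0], [-0.0, -0.0, -1.0]]
ft_force: [-0.1, 0.2, -0.8]
grip_width: 0.0337
gripper_force: 31.3
```

```bash
python3 -m pendant '[[[0,0,0.05],[0,0,0]],[[0,0,0],[0,0,0]]]'
python3 -m pendant '[[[0,0,0.03],[0,0,0]],[[0,0,0],[0,0,0]]]'
```

```text
time_s: 21.38
position: [0.443, 0.2126, 0.0407]
tool_rot: [[0.994, -0.108, -0.0], [-0.108, -0.994, 0.0], [-0.001, -0.0, -1.0]]
ft_force: [0.9, -0.1, -0.9]
grip_width: 0.0334
gripper_force: 31.3
time_s: 21.62
position: [0.4433, 0.2126, 0.0402]
tool_rot: [[0.994, -0.108, 0.0], [-0.108, -0.994, 0.0], [0.0, -0.001, -1.0]]
ft_force: [-1.4, -0.4, 7.4]
grip_width: 0.0331
gripper_force: 32.2
```

Run:
```python
from h import *
get_image("wrist");s=observe();t=np.array(s["tool_rot"])
for r in landmark_of("wrist","yellow_center"): print(r["conf"],r["point"],t.T@(r["point"]-s["position"])*1000)
print(s["position"],s["ft_force"])
```

```text
0.87 [0.445, 0.213, 0.0464] [ 1.6931 -0.5862 -6.1836]
[0.4433 0.2126 0.0402] [-1.4687 -0.2147  5.3485]
```

The canister touches the mat at 0.040. I'll release it and rise.

```bash
python3 -m pendant '[[[0,0,0],[0,0,0]],[[0,0,0],[0,0,0]],[[0,0,0],[0,0,0]],[[0,0,0],[0,0,0]],[[0,0,-0.2],[0,0,0]],[[0,0,-0.5],[0,0,0]],[[0,0,-0.8],[0,0,0]],[[0,0,-0.8],[0,0,0]]]' 0.65
python3 -m pendant '[[[0,0,-0.8],[0,0,0]],[[0,0,-0.4],[0,0,0]],[[0,0,0],[0,0,0]],[[0,0,0],[0,0,0]]]' 0
python3 - <<'E'
from h import *
im=get_image("wrist");lm("wrist",["yellow_center","mat"]);cv2.imwrite("pics/w6.png",im["img"])
get_image("side");lm("side",["yellow_center","bin_rim","blue_center"])
s=observe();print(inU(s["position"]),s["position"])
a=.785;R=down(YAW,.4)
go(B(-40,0,122,a),R)
E
```

```text
time_s: 22.72
position: [0.443, 0.2125, 0.1331]
tool_rot: [[0.994, -0.108, -0.0], [-0.108, -0.994, 0.0], [-0.0, -0.0, -1.0]]
ft_force: [0.1, 0.4, -0.7]
grip_width: 0.0555
gripper_force: 0.0
time_s: 23.22
position: [0.4427, 0.2125, 0.1791]
tool_rot: [[0.994, -0.108, -0.001], [-0.108, -0.994, 0.0], [-0.001, -0.0, -1.0]]
ft_force: [-0.3, 0.1, 1.2]
grip_width: 0.0003
gripper_force: 0.0
wrist yellow_center [([0.4498, 0.2121, 0.0457], 0.84)]
wrist mat [([0.3339, 0.478, 0.0009], 0.61)]
side yellow_center [([0.4568, 0.2101, 0.0423], 0.61)]
side bin_rim [([0.4581, -0.0628, 0.1053], 0.71)]
side blue_center [([0.5811, -0.0383, 0.0948], 0.74)]
[-204.7035  276.16    179.3859] [0.4431 0.2125 0.1794]
turn [-0.0003  4.5945 -0.0107] shift after [-0.3486  6.904   2.4408] shift before [0.6379 6.9039 2.3819]
```

View pics/w6.png

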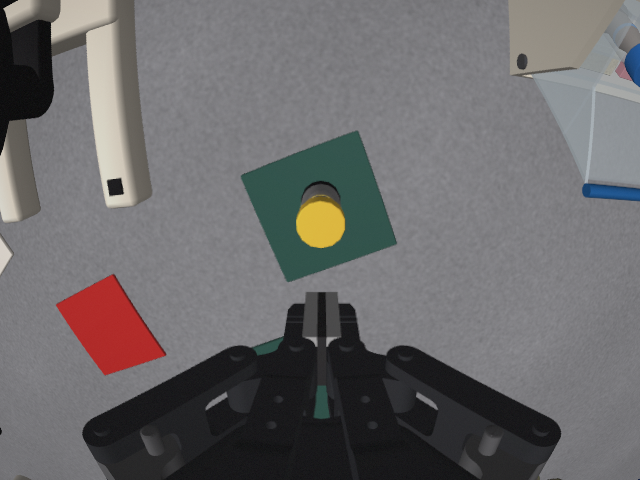

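The yellow canister stands upright near the middle of the small green mat, with its cap at (320,222) and the mat spanning columns 242–396. Next I'll close the bin.

```bash
python3 -m pendant '[[[0,0.9,0],[0,0,0]],[[0,1,0],[0,0,0]],[[0,1,0],[0,0,0]],[[0,1,0],[0,1,0]],[[0,1,0],[0,1,0]],[[0,1,0],[0,1,0]],[[0,1,0],[0,1,0]],[[0,0,0],[0,1,0]]]'
python3 -m pendant '[[[0,0,0],[0,1,0]],[[0,0,0],[0,1,0]],[[0,0,0],[0,1,0]],[[0,0,0],[0,0.8,0]],[[0,0,0],[0,0,0]]]'
python3 - <<'E'
from h import *
a=.785;R=down(YAW,.76);s=observe();print(inU(s["position"]))
go(B(-60,0,115,a),R);go(B(-30,0,115,a),R)
E
```

```text
time_s: 24.58
position: [0.4133, -0.0642, 0.1799]
tool_rot: [[0.899, -0.112, 0.423], [-0.101, -0.994, -0.048], [0.426, 0.001, -0.905]]
ft_force: [0.8, 0.8, -0.3]
grip_width: 0.0002
gripper_force: 0.0
time_s: 25.2
position: [0.4128, -0.0617, 0.179]
tool_rot: [[0.718, -0.109, 0.688], [-0.08, -0.994, -0.074], [0.692, -0.002, -0.722]]
ft_force: [0.1, -0.5, 0.1]
grip_width: -0.0004
gripper_force: 0.0
[-205.446     0.3318  179.0434]
turn [-0.0038 -0.0416 -0.0301] shift after [-1.6623  0.0083  2.3556] shift before [-1.6708  0.0135  2.3495]
turn [-0.0038 -0.0416 -0.0301] shift after [-0.9125  0.0083  2.3368] shift before [-0.921   0.0115  2.3335]
```

```bash
python3 -m pendant '[[[-0.8,0,0],[0,0,0]],[[-0.86,0,0.4],[0,0,0]],[[0,0,0.9],[0,0,0]],[[0,0,1],[0,0,0]],[[0,0,0.05],[0,0,0]],[[0.4,0,0],[0,0,0]],[[0.3,0,0],[0,0,0]],[[0,0,0],[0,0,0]]]'
python3 -m pendant '[[[0.1,0,-0.02],[0,-0.4,0]],[[0.1,0,-0.02],[0,-0.4,0]],[[0.1,0,-0.02],[0,-0.4,0]],[[0.1,0,-0.02],[0,-0.4,0]],[[0.1,0,-0.02],[0,-0.4,0]],[[0.1,0,-0.02],[0,-0.4,0]],[[0.1,0,-0.02],[0,-0.4,0]],[[0.1,0,-0.02],[0,-0.4,0]]]'
python3 - <<'E'
from h import *
s=observe();t=np.array(s["tool_rot"]);p=inU(s["position"]);print(p,"tilt",np.arctan2(t[2,0],-t[2,2]))
r=np.hypot(p[0]+65,p[2]-26);print(r,"angle",np.arctan2(-65-p[0],p[2]-26)-np.arcsin(27/r))
get_image("side");lm("side",["bin_rim"])
E
```

```text
time_s: 26.2
position: [0.4527, -0.0622, 0.1158]
tool_rot: [[0.709, -0.094, 0.698], [-0.076, -0.995, -0.058], [0.701, -0.012, -0.713]]
ft_force: [0.4, -0.0, 0.8]
grip_width: -0.0
gripper_force: 0.0
time_s: 27.2
position: [0.4727, -0.065, 0.1387]
tool_rot: [[0.877, -0.097, 0.471], [-0.091, -0.995, -0.035], [0.472, -0.012, -0.882]]
ft_force: [-0.3, 0.6, -1.5]
grip_width: 0.0002
gripper_force: 0.0
[-145.5344    3.4382  138.7059] tilt 0.4915506490525494
138.5222216277632 angle 0.4242563451818205
side bin_rim [([0.4915, -0.3786, -0.0016], 0.7), ([0.4588, -0.067, 0.1073], 0.64)]
```

The tilted retreat was out of reach, so the finger passed above the bar and the bin hasn't moved. I'll use a vertical tool instead.

```bash
python3 -m pendant '[[[0,0,-0.7],[0,0,0]],[[0,0,-0.3],[0,-0.9,0]],[[0,0,0],[0,-0.95,0]],[[0,0,0],[0,-0.95,0]],[[0,0,0],[0,-0.95,0]],[[0,0,0],[0,-0.95,0]],[[0,0,0],[0,-0.93,0]],[[0,0,0],[0,0,0]]]'
python3 - <<'E'
from h import *
s=observe();p=inU(s["position"]);print(p)
print(np.array(s["q"]))
go(U(-205,0,150),down(YAW));go(U(-205,0,92),down(YAW))
E
```

```text
time_s: 28.3
position: [0.4548, -0.0635, 0.1733]
tool_rot: [[0.995, -0.096, 0.004], [-0.096, -0.995, 0.013], [0.003, -0.014, -1.0]]
ft_force: [0.2, -0.7, -0.2]
grip_width: -0.0003
gripper_force: 0.0
[-163.4667    3.0068  173.3347]
[-23.2342  15.9935  93.7794   0.8425  70.2953  71.9707]
turn [-0.1553 -0.0348  0.1321] shift after [-1.0383  0.0752  0.5834] shift before [-1.0409  0.0711  0.5792]
turn [-0.1553 -0.0348  0.1321] shift after [-1.0383  0.0752  2.0334] shift before [-1.0455  0.0907  2.0291]
```

```bash
python3 -m pendant '[[[0,0,0],[-0.15,-0.03,0.13]],[[-0.5,0.07,0],[0,0,0]],[[-0.54,0,0],[0,0,0]],[[0,0,0.7],[0,0,0]],[[0,0,0.8],[0,0,0]],[[0,0,0.5],[0,0,0]],[[0,0,0],[0,0,0]]]'
python3 - <<'E'
from h import *
s=observe();p=inU(s["position"]);print(p,s["ft_force"])
get_image("wrist");lm("wrist",["bin_rim","blue_center"]);get_image("side");lm("side",["bin_rim"])
E
```

```text
time_s: 29.18
position: [0.4122, -0.0613, 0.0932]
tool_rot: [[0.994, -0.108, -0.001], [-0.108, -0.994, 0.001], [-0.001, -0.001, -1.0]]
ft_force: [0.3, 0.5, 1.1]
grip_width: 0.0001
gripper_force: 0.0
[-206.0228    0.6093   93.222 ] [0.3439 0.5339 1.0749]
wrist bin_rim [([0.4577, -0.07, 0.1144], 0.9)]
wrist blue_center []
side bin_rim [([0.4595, -0.0643, 0.1055], 0.8)]
```

```bash
python3 -m pendant '[[[0.4,0,0],[0,0,0]],[[0.3,0,0],[0,0,0]],[[0.1,0,-0.1],[0,0,0]],[[0.1,0,-0.1],[0,0,0]],[[0.1,0,-0.1],[0,0,0]],[[0.1,0,-0.1],[0,0,0]],[[0.13,0,-0.09],[0,0,0]],[[0.13,0,-0.09],[0,0,0]]]'
python3 -m pendant '[[[0.13,0,-0.09],[0,0,0]],[[0.15,0,-0.09],[0,0,0]],[[0.15,0,-0.06],[0,0,0]],[[0.15,0,-0.06],[0,0,0]],[[0.15,0,-0.06],[0,0,0]],[[0.15,0,-0.05],[0,0,0]]]'
python3 - <<'E'
from h import *
s=observe();p=inU(s["position"]);print(p,s["ft_force"])
get_image("wrist");lm("wrist",["bin_rim","blue_center"]);get_image("side");lm("side",["bin_rim","blue_center"])
E
```

```text
time_s: 30.42
position: [0.4677, -0.0676, 0.1175]
tool_rot: [[0.994, -0.107, 0.001], [-0.107, -0.994, 0.0], [0.001, -0.0, -1.0]]
ft_force: [-1.2, -0.6, 2.5]
grip_width: 0.0002
gripper_force: 1.0
time_s: 31.18
position: [0.501, -0.0711, 0.133]
tool_rot: [[0.994, -0.107, -0.004], [-0.107, -0.994, 0.001], [-0.004, -0.0, -1.0]]
ft_force: [-9.7, -1.0, 1.9]
grip_width: 0.0002
gripper_force: 4.3
[-116.7491    0.3577  133.0459] [-9.7276 -0.9623  1.8568]
wrist bin_rim [([0.5156, -0.0762, 0.15], 0.88)]
wrist blue_center []
side bin_rim [([0.5187, -0.0709, 0.1443], 0.62)]
side blue_center [([0.6193, -0.0421, 0.0692], 0.46)]
```

```bash
python3 -m pendant '[[[0.1,0,-0.03],[0,0,0]],[[0.1,0,-0.03],[0,0,0]],[[0.1,0,-0.03],[0,0,0]],[[0.1,0,-0.03],[0,0,0]],[[0.1,0,0],[0,0,0]],[[0.1,0,0],[0,0,0]]]'
python3 -m pendant '[[[0.05,0,0],[0,0,0]],[[0.05,0,0],[0,0,0]],[[0.05,0,0],[0,0,0]]]'
python3 -m pendant '[[[0.05,0,0],[0,0,0]],[[0.04,0,0],[0,0,0]]]'
python3 - <<'E'
from h import *
s=observe();p=inU(s["position"]);print(p,s["ft_force"])
E
```

```text
time_s: 32.22
position: [0.5259, -0.0739, 0.1385]
tool_rot: [[0.994, -0.107, -0.0], [-0.107, -0.994, 0.0], [-0.0, -0.0, -1.0]]
ft_force: [-5.3, 0.7, 4.4]
grip_width: -0.0001
gripper_force: 3.2
time_s: 32.6
position: [0.532, -0.0745, 0.1386]
tool_rot: [[0.994, -0.107, 0.0], [-0.107, -0.994, 0.0], [0.0, -0.0, -1.0]]
ft_force: [-5.6, 0.7, 4.6]
grip_width: -0.0004
gripper_force: 2.8
time_s: 32.85
position: [0.5346, -0.0747, 0.1386]
tool_rot: [[0.994, -0.107, -0.003], [-0.107, -0.994, 0.001], [-0.003, -0.0, -1.0]]
ft_force: [-16.0, 0.9, 9.3]
grip_width: -0.0001
gripper_force: 7.5
[-82.9647   0.4369 138.5607] [-15.9732   0.8635   9.3154]
```

The inner stop is hard again at 16 N. I'll let go and retreat.

```bash
python3 -m pendant '[[[0.02,0,0],[0,0,0]],[[-0.3,0,0],[0,0,0]],[[-0.7,0,0],[0,0,0]],[[-1,0,0],[0,0,0]],[[-0.5,0,-0.3],[0,0,0]],[[0,0,-0.8],[0,0,0]],[[0,0,0],[0,0,0]],[[0,0,0],[0,0,0]]]'
python3 -m pendant '[[[0,0,0],[0,0,0]],[[0,0,0],[0,0,0]],[[0,0,0],[0,0,0]],[[0,0,0],[0,0,0]],[[0,0,0],[0,0,0]],[[0,0,0],[0,0,0]],[[0,0,0],[0,0,0]],[[0,0,0],[0,0,0]]]'
python3 - <<'E'
from h import *
im=get_image("wrist");cv2.imwrite("pics/w7.png",im["img"]);lm("wrist",["bin_rim","blue_center"])
im=get_image("side");cv2.imwrite("pics/s7.png",cv2.resize(im["img"][120:330,160:440],None,fx=2.8,fy=2.8,interpolation=cv2.INTER_CUBIC))
lm("side",["bin_rim","blue_center","yellow_center","oil","slidebox"])
print(observe()["ft_force"],observe()["time_s"])
E
```

```text
time_s: 33.85
position: [0.4371, -0.0643, 0.1819]
tool_rot: [[0.994, -0.107, 0.001], [-0.107, -0.994, 0.0], [0.001, -0.0, -1.0]]
ft_force: [0.4, 1.2, 0.9]
grip_width: 0.0
gripper_force: 0.0
time_s: 34.85
position: [0.4372, -0.0643, 0.1823]
tool_rot: [[0.994, -0.107, 0.001], [-0.107, -0.994, 0.0], [0.001, -0.0, -1.0]]
ft_force: [0.6, 0.5, -0.5]
grip_width: 0.0
gripper_force: 0.0
wrist bin_rim [([0.5397, -0.076, 0.1548], 0.63)]
wrist blue_center []
side bin_rim [([0.5408, -0.0753, 0.1479], 0.66)]
side blue_center [([0.6253, -0.0453, 0.0559], 0.73)]
side yellow_center [([0.4552, 0.2135, 0.0417], 0.72)]
side oil []
side slidebox [([0.4903, -0.3793, 0.0015], 0.95), ([0.4435, 0.2155, -0.001], 0.57)]
[ 0.1321 -0.7214 -0.2307] 35.3
```

View pics/w7.png

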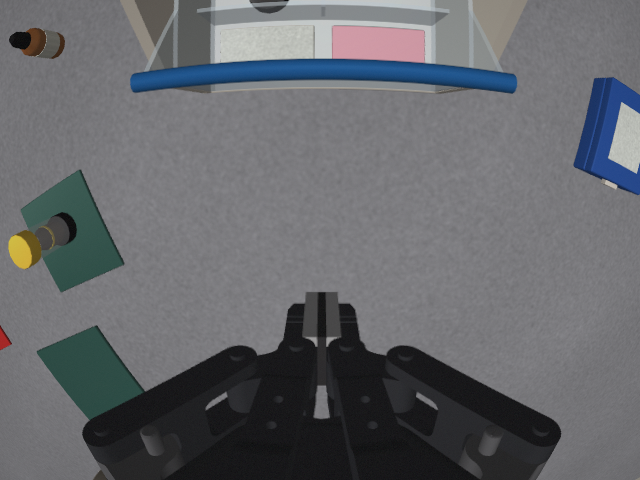

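View pics/s7.png

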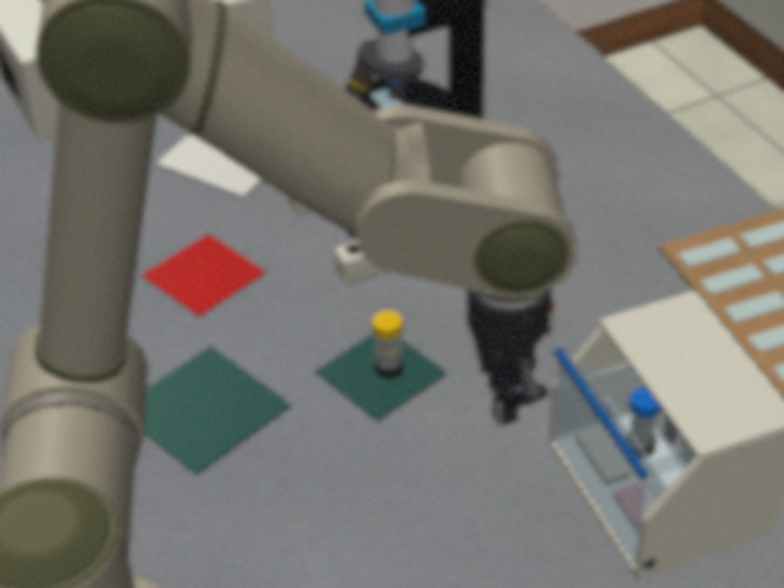

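Both views show the bin shut, with its rim at x = 0.540 as at the start, and it has held for 2 s after release. The blue canister stands in the rear compartment, cap at (645,403) in the crop. The yellow canister is upright on the small mat at (388,345), and the gripper is clear of everything.

```bash
python3 -c "
from rig import *
print(close_job())"
```

```text
the job is handed in; nothing more can be done
None
```

The job is handed in at about 35 s of the 64 s allowed: the yellow-capped canister stands upright on the small green mat, and the bin is shut and stayed shut for 2 s after I let go, with the blue-capped canister still standing in its rear compartment.

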